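Try out the folding stay of the spare-parts case

ROBOT

A 6-joint arm with a two-finger parallel gripper is mounted at the origin on a cart in front of the work surface, level with it; the furniture and walls round the work are solid. World frame = base frame: x ahead of the robot, y to its left, z up, the work surface at z = 0. Lengths are in m, angles in rad, forces in N, time in s.
With the tool pointing down it reaches from about 0.375 to 0.9 m from the base axis. Payload 3.1 kg.
Tool frame: the origin (TCP) lies midway between the tips of the shut fingers; the grasp point (between the pads) lies 19 mm behind it; z points along the fingers, y is the line along which they close (so a half turn about z gives the same grasp; the last joint's range is limited). The gripper opens to 87 mm and grips with 3 to 60 N. Pads are 19 mm wide; open, the fingers measure 117 mm over their backs; the gripper's body (75 mm by 190 mm) begins 51 mm behind the grasp point.
Start: joints at [0.978, 0.527, 1.433, -0, 1.181, -0.178], TCP at [0.252, 0.572, 0.223] pointing down, gripper open.
Joint ranges: [-3.08, 3.08], [-0.75, 2.2], [0.22, 2.44], [-1.43, 4.57], [0, 2.65], [-2.85, 2.85]. Speed limits (rad/s): [2.79, 2.79, 3.14, 3.14, 3.14, 3.14].

INTERFACE

Orientations are given as a unit quaternion [x, y, z, w].
In Python, from station import ctrl gives the robot as it stands. The module is installed in compiled form; this text tells all that it offers.
- The arm moves only by the tool servo_tool, never from a script. Its argument "steps" is a list that holds one entry, the list of rows, each a list of 7 numbers: the shift along the world's x, y, z in cm, then the turn, a rotation vector about the world's x, y, z in degrees, then the opening in per cent of the stroke, from 0 (shut) to 100 (fully open). A call has 1 to 12 rows; each row shifts and turns the commanded pose from where the row before left it; what a row does not reach is not made up. A row lasts 1/10 s, in which the tool goes at most 50 mm and 8.59 degrees, less where a joint would pass 70% of its speed; a pose out of reach is approached as far as the arm can. A call is refused whole if a number of a shift passes 5 or a number of a turn 8.59, either way. A call with a gripper value outside its range is refused whole. The fingers move at their own pace and stop on an object; "grip_force" is the grip in N (left out, the last holds). Time passes only in rows, so rows that do not move let the fingers close. It gives the time, the measured TCP pose, the force, the opening and the grip force at its end, in the units of the state.
- ctrl.get_state(): the state, without advancing time (a new reading comes with each control period).
- ctrl.camera(name): name is "side" or "top" or "wrist"; returns a dict with "frame" (480x640x3 uint8, blue, green, red), "depth" (480x640 float32, m along the optical axis (not along the pixel's ray), 0 where there is no reading), "camera_matrix" (3x3 intrinsics, pixels), "k1" (the pictures are not rectified: a ray, as slopes to the right and down, at radius r is drawn at 1 + k1 r^2 times it, then the intrinsics apply), "rvec" (rotation vector, rad) and "tvec" (3), from world to camera coordinates, as OpenCV has them; the wrist camera has in their place "tool_from_camera" (4x4, takes a point from camera to tool coordinates, whose origin is the TCP and whose axes are the flange's). Camera axes: x right, y down, z forward; pixel columns grow to the right and rows downward; lengths in m; the calibration is good to about 2 mm. A picture is of the moment at which its call begins: read the wrist's pose just before it.
- ctrl.sign_off(): hands the job in; it is judged then, once.
Trained networks look in the newest picture that a camera, given by its name, has taken for a name from the list of things; names that differ only in an ending like _2 or _b are one class to them, and where a whole thing is asked for, a point or a joint stands for the part that bears it (a point fixed in the world has none). Each returns a list of dicts, best first, with "score" (0 to 1); they miss things now and then, are a little off and sometimes report something else, mostly with a low value. They report only what shows in the picture. A call takes as long as a camera call.
- ctrl.search_frame(camera, target): "point" ([column, row] in pixels, amid what is visible of it).
- ctrl.cut_out(camera, target): "mask" (480x640 bool, what is visible of it) and "point" ([column, row] in pixels, amid what is visible of it).
The state is a dict: "time": time; "qpos": joint angles; "dq": joint speeds; "tau": joint torques, N m; "position": TCP position; "orientation": TCP orientation; "ft_force": force on the tool from outside, world axes, zero at the start; "torque": the same for the moment, N m; "width": opening from 0.0 (shut) to 1.0 (fully open); "grasp_force": force on a finger pad.
Only numpy, scipy, OpenCV 4.12 (cv2) and the standard library are available. Lean on these libraries where they do the work, as an engineer would, in place of code of your own. Each camera call takes 0.05 s, during which the arm holds its last target. There are 200 camera calls.

TASK

The folding stay of the grey spare-parts case on the table has just been refitted: try it out. Raise the lid by its pull bar until the folding stay on its left side snaps straight and locks, and take the hand away so that the lid stands up on the stay alone. Then press the thumb tab at the stay's knee down until the stay folds, and let the lid sink fully shut.

Things in the scene. Friction and masses are not known exactly. Their poses are not given: they have to be found in the camera images.
- case: fixed grey metal case, 140 deep (x), 150 wide (y), 100 high shut. Origin: centre of its underside; x from front to back, y to its left (the stay's side), z up. The 10 mm lid is hinged along y at (70, any, 95) mm in this frame; its front swings up and back. Lid 0.4 kg with soft-close damper: let go unlocked, it sinks shut by itself in about 4 s.
- lid_bar (a point): middle of the lid's round pull bar: 12 mm thick, 100 long along the case's y, 34 mm clear gap before the lid's front edge, held by an arm at each end; fingers can pass down before and behind it. 182 mm from the hinge axis: in the case's frame (-112, 0, 95) mm shut, (3, 0, 264) locked open (lid at 68 degrees). The stay stops the lid at 70 degrees (bar 266 high).
- stay_tab (a point): middle of the black thumb tab on the stay's knee, left of the case: pin 14 mm thick, 58 long along y, its middle 40 mm outside the lid's side. In the case's frame (5, 117, 29) mm shut, (-7, 117, 115) locked. Swings at 66 mm about (-50, 117, 65): pressed, it goes down and back. Takes about 3 N; once 25 mm down (90 high, at x = 11) it no longer springs back and the lid sinks.
- stay_knee (a joint): angle of the stay's knee, rad: 0 folded (lid shut), 2.07 straight, 2.37 locked on its stop past straight. From about 1.65 (lid at 67 degrees) a spring snaps it to 2.37 once the lid is free to follow; below about 1.5 the lid sinks and the stay folds.

How it is judged:
By the outcome, as a careful person would: the job done as asked, in the order asked, and still so for the second after the job is handed in, with the robot touching nothing.
It also fails if it takes over 64 s, if anything falls off the work surface, if the arm or the gripper's body presses on something with over 40 N, if the wrist force passes 120 N, or if a joint passes its speed limit or range.

## Working session

There is one attempt and no reset: what is moved stays moved. The work goes in short steps, Python scripts to look and compute and a tool call to move; the robot and the scene stay as the last step left them, time stands still between calls to the robot, and variables do not carry over. Pictures are saved under pics/ and viewed, at most 10 in all, crops included, and the job is handed in when it is done.

Besides the shell and the picture viewer there is one more tool, called after "Emit:" by a JSON object that holds its "method" and its "body", one argument or row to a line. servo_tool: Moves the arm, as the interface text tells. Its arguments: {"type":"object","properties":{"steps":{"type":"array","items":{"type":"array","items":{"type":"array","items":{"type":"number"}}}},"grip_force":{"type":"number"}},"required":["steps"]}

```bash
mkdir -p pics
cat > h.py <<'E'
from station import ctrl
import numpy as np, cv2
from scipy.spatial.transform import Rotation as R
def und(c,px):
    K=c["camera_matrix"]; d=np.array([c["k1"],0,0,0,0.])
    return cv2.undistortPoints(np.float64(px).reshape(-1,1,2),K,d).reshape(-1,2)
def pose(c,st):  # world_from_cam R,t
    if "rvec" in c:
        Rc=cv2.Rodrigues(np.float64(c["rvec"]))[0]; return Rc.T,-Rc.T@np.float64(c["tvec"]).ravel()
    T=np.eye(4);T[:3,:3]=R.from_quat(st["orientation"]).as_matrix();T[:3,3]=st["position"]
    T=T@c["tool_from_camera"]; return T[:3,:3],T[:3,3]
def pts(c,st,px):
    px=np.atleast_2d(px); n=und(c,px); ip=np.round(px).astype(int)
    z=c["depth"][ip[:,1],ip[:,0]]; Rw,t=pose(c,st)
    return (np.c_[n,np.ones(len(n))]*z[:,None])@Rw.T+t
def proj(c,st,P):
    Rw,t=pose(c,st); rv=cv2.Rodrigues(Rw.T)[0]
    return cv2.projectPoints(np.float64(P).reshape(-1,3),rv,-Rw.T@t,c["camera_matrix"],np.array([c["k1"],0,0,0,0.]))[0].reshape(-1,2)
E
python3 - <<'E'
from h import *
st=ctrl.get_state();print(st)
ims=[]
for n in("side","top"):
    c=ctrl.camera(n);im=c["frame"].copy();print(n,pose(c,st)[1].round(3))
    for t in("case","lid_bar","stay_tab","stay_knee"):
        for r in ctrl.search_frame(n,t)[:2]:
            p=r["point"];print(n,t,round(r["score"],2),np.round(p),pts(c,st,[p]).round(3))
            cv2.drawMarker(im,tuple(int(v) for v in p),(0,0,255),0,8)
    for r in ctrl.cut_out(n,"case")[:1]:
        m=r["mask"]; v,u=np.nonzero(m&(c["depth"]>0));P=pts(c,st,np.c_[u,v])
        print("case z",np.percentile(P[:,2],[1,50,99]).round(3))
        Q=P[(P[:,2]>.09)&(P[:,2]<.11)]; print(len(Q),cv2.minAreaRect(np.float32(Q[:,:2])))
    cv2.imwrite(f"pics/{n}0.png",im)
E
```

```text
{'time': 0.0, 'qpos': array([ 9.77498062e-01,  5.28470168e-01,  1.43393068e+00, -2.07445021e-05,
        1.18137659e+00, -1.78498447e-01]), 'dq': array([ 0.00113958,  0.00116168, -0.0009402 , -0.00030802,  0.00039876,
       -0.00084198]), 'tau': array([ 3.50635037e-04, -4.40040171e+01, -1.76590848e+01,  6.35362579e-02,
        5.80410892e-02, -1.39028734e-04]), 'position': array([0.25143367, 0.57138051, 0.22156015]), 'orientation': array([ 2.05912242e-01,  9.78569852e-01, -1.01566610e-03, -4.02280217e-04]), 'ft_force': array([ 0.58785147, -0.02350476,  0.70643062]), 'torque': array([-0.03733201,  0.04893337, -0.03668681]), 'grasp_force': 0.0, 'width': 0.9943094064851672}
side [0.128 0.169 0.641]
side case 0.72 [341. 229.] [[ 0.473 -0.386  0.101]]
side lid_bar 0.72 [349. 212.] [[ 0.485 -0.425  0.102]]
side stay_tab 0.6 [276. 230.] [[ 0.764 -0.577 -0.174]]
side stay_knee 0.48 [349. 213.] [[ 0.483 -0.423  0.103]]
side stay_knee 0.27 [346. 230.] [[ 0.467 -0.389  0.099]]
case z [0.005 0.1   0.105]
6372 ((0.4955202341079712, -0.42641595005989075), (0.16901394724845886, 0.19536155462265015), 39.54277038574219)
top [ 0.375 -0.404  0.919]
top case 0.58 [351. 229.] [[ 0.498 -0.439  0.101]]
top lid_bar 0.95 [350. 229.] [[ 0.496 -0.437  0.102]]
top stay_tab 0.81 [315. 178.] [[ 0.596 -0.379  0.034]]
case z [0.006 0.101 0.105]
9459 ((0.49927181005477905, -0.42709800601005554), (0.16838525235652924, 0.19427475333213806), 39.453712463378906)
```

View pics/top0.png

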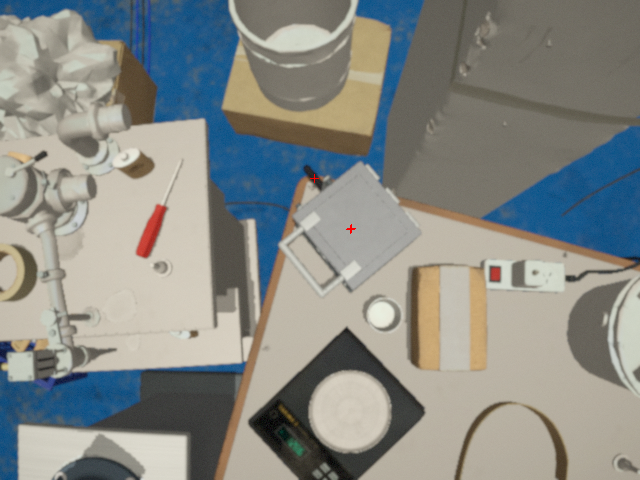

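View pics/side0.png

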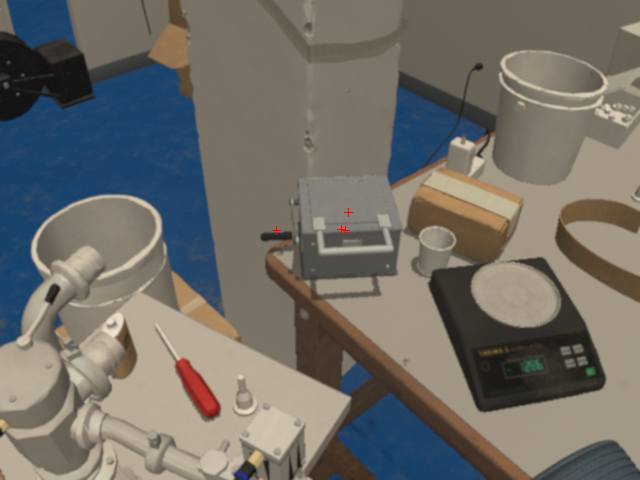

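The top view shows the case at about (355,228), with the bar at its front-left (310,262) and the tab at its upper-left (315,178). In the side view the bar faces the robot and a pillar stands behind the case. Next I'll refine the case pose and check heights along the route.

Run:
```python
from h import *
st=ctrl.get_state()
vv,uu=np.mgrid[0:480,0:640]; A=np.c_[uu.ravel(),vv.ravel()]
allP=[]
for n in("side","top"):
    c=ctrl.camera(n); P=pts(c,st,A); P=P[(c["depth"].ravel()>0)]; allP.append(P)
    Q=P[(abs(P[:,0]-.5)<.2)&(abs(P[:,1]+.43)<.2)&(P[:,2]>.085)&(P[:,2]<.112)]
    for yaw in(-49,-50,-51,-52):
        a=np.radians(yaw);L=Q[:,:2]@np.array([[np.cos(a),-np.sin(a)],[np.sin(a),np.cos(a)]])
        print(n,yaw,np.percentile(L,[.5,99.5],axis=0).round(4).tolist(),len(Q))
    a=np.radians(-50.5);M=np.array([[np.cos(a),-np.sin(a)],[np.sin(a),np.cos(a)]]);L=Q[:,:2]@M
    h,e=np.histogram(L[:,0],bins=np.arange(L[:,0].min(),L[:,0].max(),.006));print("x",np.c_[e[:-1].round(3),h].tolist())
    h,e=np.histogram(L[:,1],bins=np.arange(L[:,1].min(),L[:,1].max(),.006));print("y",np.c_[e[:-1].round(3),h].tolist())
P=np.vstack(allP)
print("heights (rows x .. cols y)");ys=np.arange(.7,-.9,-.1);print(ys.round(1))
for x in np.arange(0.1,1.0,.1):
    print(round(x,1),[ (round(float(np.percentile(s[:,2],99)),2) if len(s:=P[(abs(P[:,0]-x)<.05)&(abs(P[:,1]-y)<.05)])>3 else None) for y in ys])
```

```text
side -49 [[0.5509, -0.1717], [0.8995, 0.1696]] 9190
side -50 [[0.5494, -0.1599], [0.8978, 0.1814]] 9190
side -51 [[0.5476, -0.1481], [0.8958, 0.1932]] 9190
side -52 [[0.5453, -0.1362], [0.8936, 0.205]] 9190
x [[0.547, 450.0], [0.553, 173.0], [0.559, 31.0], [0.565, 39.0], [0.571, 32.0], [0.577, 38.0], [0.583, 34.0], [0.589, 215.0], [0.595, 736.0], [0.601, 243.0], [0.607, 295.0], [0.613, 252.0], [0.619, 247.0], [0.625, 279.0], [0.631, 263.0], [0.637, 296.0], [0.643, 313.0], [0.649, 309.0], [0.655, 319.0], [0.661, 328.0], [0.667, 408.0], [0.673, 382.0], [0.679, 359.0], [0.685, 339.0], [0.691, 348.0], [0.697, 335.0], [0.703, 312.0], [0.709, 297.0], [0.715, 273.0], [0.721, 241.0], [0.727, 269.0], [0.733, 151.0], [0.739, 71.0], [0.745, 38.0], [0.751, 25.0], [0.757, 11.0], [0.763, 0.0], [0.769, 0.0], [0.775, 0.0], [0.781, 0.0], [0.787, 0.0], [0.793, 0.0], [0.799, 0.0], [0.805, 0.0], [0.811, 0.0], [0.817, 0.0], [0.823, 0.0], [0.829, 0.0], [0.835, 0.0], [0.841, 0.0], [0.847, 0.0], [0.853, 0.0], [0.859, 1.0], [0.865, 76.0], [0.871, 133.0], [0.877, 79.0], [0.883, 65.0], [0.889, 27.0], [0.895, 4
[... 3377 characters left out ...]
[None, -0.63, -0.62, None, None, 0.0, 0.0, 0.26, 0.0, 0.0, 0.05, 0.07, 0.08, 0.09, 0.08, 0.22]
0.4 [None, None, None, None, None, 0.05, 0.13, 0.16, 0.06, 0.0, 0.1, 0.1, 0.1, 0.09, 0.1, 0.22]
0.5 [None, None, None, None, None, 0.05, 0.21, 0.2, 0.03, 0.0, 0.1, 0.1, 0.1, 0.0, 0.03, 0.01]
0.6 [None, None, None, None, None, 0.03, 0.22, 0.23, 0.18, 0.0, 0.0, 0.1, 0.1, 0.0, 0.43, 0.37]
0.7 [None, None, None, None, None, 0.02, 0.0, 0.19, 0.18, 0.0, -0.79, None, None, 0.48, 0.5, -0.18]
0.8 [None, None, None, -0.16, -0.12, -0.2, None, -0.79, -0.79, -0.79, -0.79, -0.79, -0.79, 0.33, None, None]
0.9 [None, None, None, -0.11, -0.12, -0.22, None, -0.79, -0.57, -0.56, -0.16, -0.16, -0.56, 0.31, None, None]
```

```bash
cat >> h.py <<'E'
YAW=-50.5; C0=np.array([.0,.0,0])
def c2w(p,yaw=None,c0=None):
    p=np.atleast_2d(p)/1000.; return R.from_euler('z',YAW if yaw is None else yaw,degrees=True).apply(p)+(C0 if c0 is None else c0)
E
python3 - <<'E'
from h import *
st=ctrl.get_state()
vv,uu=np.mgrid[0:480,0:640]; A=np.c_[uu.ravel(),vv.ravel()]
a=np.radians(-50.5);M=np.array([[np.cos(a),-np.sin(a)],[np.sin(a),np.cos(a)]])
for n in("side","top"):
    c=ctrl.camera(n); P=pts(c,st,A); P=P[(c["depth"].ravel()>0)]; L=P[:,:2]@M
    k=(P[:,2]>.094)&(P[:,2]<.108)&(L[:,0]>.588)&(L[:,0]<.77)&(L[:,1]>.015)&(L[:,1]<.195)
    Q=P[k];r=cv2.minAreaRect(np.float32(Q[:,:2]));print(n,k.sum(),r,np.median(Q[:,2]))
    # robust edges: fit lines to per-bin extremes
    l=L[k]; b=np.round(l[:,0]/.004); ks=[i for i in np.unique(b) if .61<i*.004<.725]
    for f in(np.min,np.max):
        e=[f(l[b==i,1]) for i in ks];p=np.polyfit(np.array(ks)*.004,e,1);print(" side edge slope deg",np.degrees(p[0]).round(2),np.polyval(p,.666).round(4))
    B=P[(P[:,2]>.08)&(P[:,2]<.112)&(L[:,0]>.54)&(L[:,0]<.568)&(L[:,1]>.04)&(L[:,1]<.17)];LB=B[:,:2]@M
    p=np.polyfit(LB[:,1],LB[:,0],1);print(" bar: slope",np.degrees(p[0]).round(2),"x at .1035",np.polyval(p,.1035).round(4),"zmax",np.percentile(B[:,2],[50,98]).round(4),"y",np.percentile(LB[:,1],[1,99]).round(4))
    for t in("lid_bar","stay_tab","stay_knee"):
        for r in ctrl.cut_out(n,t)[:1]:
            m=(r["mask"])&(c["depth"]>0);v,u=np.nonzero(m);T=pts(c,st,np.c_[u,v]);Tl=np.c_[T[:,:2]@M,T[:,2]]
            print(" ",t,round(r["score"],2),len(u),np.percentile(Tl,[5,50,95],axis=0).round(3).tolist())
    W=P[(P[:,2]>.15)&(P[:,2]<.5)];Wl=W[:,:2]@M;k=(abs(Wl[:,1]-.15)<.15)&(Wl[:,0]>.7)
    print(" wall min local x",[(y,np.percentile(Wl[kk,0],1).round(3)) for y in(0,.05,.1,.15,.2,.25,.3) if (kk:=k&(abs(Wl[:,1]-y)<.025)).sum()>5])
E
```

```text
side 5529 ((0.508463978767395, -0.4441322684288025), (0.16831690073013306, 0.1558087319135666), 39.562950134277344) 0.10201735677969326
 side edge slope deg -0.09 0.0275
 side edge slope deg 0.79 0.1817
 bar: slope -0.09 x at .1035 0.5526 zmax [0.1003 0.1035] y [0.0495 0.1576]
  lid_bar 0.92 6226 [[0.551, 0.037, 0.097], [0.642, 0.106, 0.102], [0.725, 0.173, 0.104]]
  stay_tab 0.93 377 [[0.631, 0.187, 0.028], [0.668, 0.208, 0.037], [0.676, 0.242, 0.087]]
  stay_knee 0.46 79 [[0.666, 0.183, -0.138], [0.67, 0.191, 0.041], [0.902, 0.193, 0.078]]
 wall min local x [(0, np.float64(0.982)), (0.05, np.float64(0.933)), (0.1, np.float64(0.885)), (0.15, np.float64(0.858)), (0.2, np.float64(0.884)), (0.25, np.float64(0.935)), (0.3, np.float64(0.986))]
top 8913 ((0.5101275444030762, -0.4426213502883911), (0.1656821370124817, 0.1560891568660736), 39.45630645751953) 0.10130254171442166
 side edge slope deg -0.06 0.0298
 side edge slope deg 0.6 0.1835
 bar: slope -0.13 x at .1035 0.5559 zmax [0.1    0.1035] y [0.052 0.16 ]
  lid_bar 0.96 9583 [[0.559, 0.037, 0.098], [0.658, 0.104, 0.101], [0.73, 0.174, 0.104]]
  stay_tab 0.65 207 [[0.666, 0.192, 0.032], [0.67, 0.219, 0.036], [0.676, 0.243, 0.073]]
  stay_knee 0.48 28 [[0.667, 0.192, 0.054], [0.671, 0.192, 0.071], [0.675, 0.194, 0.101]]
 wall min local x [(0, np.float64(0.987)), (0.05, np.float64(0.938)), (0.1, np.float64(0.888)), (0.15, np.float64(0.861)), (0.2, np.float64(0.882)), (0.25, np.float64(0.935)), (0.3, np.float64(0.985))]
```

Emit:
{"method": "servo_tool", "body": {
  "steps": [
    [[1.7, -2.5, 1.7, 0, 0, -4.9, 34], [1.7, -2.5, 1.7, 0, 0, -4.9, 34], [1.7, -2.5, 1.7, 0, 0, -4.9, 34], [1.7, -2.5, 1.7, 0, 0, -4.9, 34], [1.7, -2.5, 1.7, 0, 0, -4.9, 34], [1.7, -2.5, 1.7, 0, 0, -4.9, 34], [1.7, -2.5, 1.7, 0, 0, -4.9, 34], [1.7, -2.5, 1.7, 0, 0, -4.9, 34], [1.7, -2.5, 1.7, 0, 0, -4.9, 34], [1.7, -2.5, 1.7, 0, 0, -4.9, 34], [1.7, -2.5, 1.7, 0, 0, -4.9, 34], [1.7, -2.5, 1.7, 0, 0, -4.9, 34]]
  ]
}}

```text
time: 2.3
position: [0.4563, 0.2708, 0.4274]
orientation: [0.661, 0.75, 0.0, 0.0]
ft_force: [-1.0, 0.7, -0.4]
width: 0.342
grasp_force: 0.0
```

Emit:
{"method": "servo_tool", "body": {
  "steps": [
    [[-0.2, -4.5, 0, 0, 0, -4.9, 34], [-0.2, -4.5, 0, 0, 0, -4.9, 34], [-0.2, -4.5, 0, 0, 0, -4.9, 34], [-0.2, -4.5, 0, 0, 0, -4.9, 34], [-0.2, -4.5, 0, 0, 0, -4.9, 34], [-0.2, -4.5, 0, 0, 0, -4.9, 34], [-0.2, -4.5, 0, 0, 0, -4.9, 34], [-0.2, -4.5, 0, 0, 0, -4.9, 34], [-0.2, -4.5, 0, 0, 0, -4.9, 34], [-0.2, -4.5, 0, 0, 0, -4.9, 34], [-0.2, -4.5, 0, 0, 0, -4.9, 34], [-0.2, -4.5, 0, 0, 0, -4.0, 34]]
  ]
}}

```text
time: 3.5
position: [0.4313, -0.2698, 0.4267]
orientation: [0.942, 0.337, 0.0, 0.0]
ft_force: [0.2, 0.9, 0.3]
width: 0.34
grasp_force: 0.0
```

Emit:
{"method": "servo_tool", "body": {
  "steps": [
    [[0.1, -3.1, -3.5, 0, 0, 0, 34], [0.1, -3.0, -3.5, 0, 0, 0, 34], [0, -3.0, -3.5, 0, 0, 0, 34], [0, 0, -3.5, 0, 0, 0, 34], [0, 0, -3.5, 0, 0, 0, 34], [0, 0, 0, 0, 0, 0, 34], [0, 0, 0, 0, 0, 0, 34]]
  ]
}}

```text
time: 4.2
position: [0.434, -0.359, 0.2518]
orientation: [0.941, 0.338, -0.0, -0.0]
ft_force: [-0.1, -0.7, 1.1]
width: 0.34
grasp_force: 0.0
```

```bash
sed -i 's/^YAW=.*/YAW=-50.5; C0=np.array([.5046,-.4471,.001])/' h.py
python3 - <<'E'
from h import *
st=ctrl.get_state();print(st["position"],st["orientation"],st["qpos"].round(2))
c=ctrl.camera("wrist");im=c["frame"].copy()
y=np.linspace(-50,50,9)
for s in(-112,):
  for q in proj(c,st,c2w(np.c_[np.full(9,s),y,np.full(9,95)])): cv2.circle(im,tuple(int(v) for v in q),2,(0,0,255),-1)
for q in proj(c,st,c2w([[-70,75,100],[-70,-75,100],[70,75,100],[5,88,29],[5,146,29]])): cv2.circle(im,tuple(int(v) for v in q),3,(0,255,0),-1)
cv2.imwrite("pics/w1.png",im)
for r in ctrl.search_frame("wrist","lid_bar"):print(r)
E
```

```text
[ 0.43395679 -0.35904923  0.2518348 ] [ 9.41070603e-01  3.38210041e-01 -6.84663192e-05 -2.90534118e-04] [-0.89  0.41  1.56  0.    1.18 -0.01]
{'point': [431.4, 214.3], 'score': 0.78}
```

View pics/w1.png

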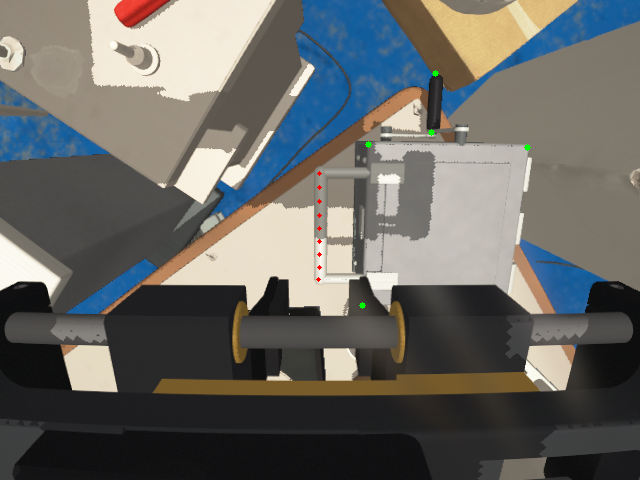

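The wrist view confirms the model: projected bar points lie on the bar (column 320, rows 173–281), and the tab model is on the pin (435,73–130). Descend.

Emit:
{"method": "servo_tool", "body": {
  "steps": [
    [[-0.1, -0.2, -3.0, 0, 0, 0, 34], [0, 0, -3.0, 0, 0, 0, 34], [0, 0, -3.0, 0, 0, 0, 34], [0, 0, -3.0, 0, 0, 0, 34], [0, 0, -2.0, 0, 0, 0, 34], [0, 0, -2.0, 0, 0, 0, 34], [0, 0, -1.3, 0, 0, 0, 34], [0, 0, 0, 0, 0, 0, 34], [0, 0, 0, 0, 0, 0, 34]]
  ],
  "grip_force": 10
}}

```text
time: 5.2
position: [0.4337, -0.3618, 0.0797]
orientation: [0.941, 0.338, 0.0, 0.001]
ft_force: [0.6, 0.1, -0.5]
width: 0.344
grasp_force: 0.0
```

Emit:
{"method": "servo_tool", "body": {
  "steps": [
    [[0, 0, 0, 0, 0, 0, 0], [0, 0, 0, 0, 0, 0, 0], [0, 0, 0, 0, 0, 0, 0], [0, 0, 0, 0, 0, 0, 0], [0, 0, 0, 0, 0, 0, 0], [0, 0, 0, 0, 0, 0, 0]]
  ],
  "grip_force": 10
}}

```text
time: 5.8
position: [0.4334, -0.3617, 0.0792]
orientation: [0.941, 0.338, 0.0, 0.001]
ft_force: [0.6, -1.0, 4.4]
width: 0.13
grasp_force: 10.0
```

Run:
```python
import numpy as np
th=np.radians(np.r_[np.linspace(0,69,31)]);c,s=np.cos(np.radians(50.5)),np.sin(np.radians(50.5))
d=18.2*(1-np.cos(th));P=np.round(np.c_[c*d,-s*d,18.2*np.sin(th)],1)
for i,r in enumerate(np.diff(P,axis=0).round(1).tolist()):print(i,r)
```

```text
0 [0.0, 0.0, 0.7]
1 [0.0, 0.0, 0.8]
2 [0.1, -0.1, 0.7]
3 [0.0, -0.1, 0.7]
4 [0.1, -0.1, 0.7]
5 [0.1, -0.1, 0.7]
6 [0.2, -0.2, 0.7]
7 [0.1, -0.1, 0.7]
8 [0.1, -0.2, 0.7]
9 [0.2, -0.2, 0.7]
10 [0.2, -0.2, 0.7]
11 [0.2, -0.3, 0.6]
12 [0.2, -0.3, 0.7]
13 [0.3, -0.3, 0.6]
14 [0.2, -0.3, 0.6]
15 [0.3, -0.3, 0.6]
16 [0.3, -0.3, 0.6]
17 [0.3, -0.4, 0.5]
18 [0.3, -0.4, 0.6]
19 [0.3, -0.4, 0.5]
20 [0.4, -0.4, 0.5]
21 [0.3, -0.4, 0.5]
22 [0.4, -0.5, 0.4]
23 [0.4, -0.4, 0.4]
24 [0.4, -0.5, 0.4]
25 [0.4, -0.5, 0.4]
26 [0.4, -0.5, 0.4]
27 [0.4, -0.5, 0.3]
28 [0.4, -0.5, 0.3]
29 [0.4, -0.5, 0.3]
```

Emit:
{"method": "servo_tool", "body": {
  "steps": [
    [[0, 0, 0.7, 0, 0, 0, 0], [0, 0, 0.8, 0, 0, 0, 0], [0.1, -0.1, 0.7, 0, 0, 0, 0], [0, -0.1, 0.7, 0, 0, 0, 0], [0.1, -0.1, 0.7, 0, 0, 0, 0], [0.1, -0.1, 0.7, 0, 0, 0, 0], [0.2, -0.2, 0.7, 0, 0, 0, 0], [0.1, -0.1, 0.7, 0, 0, 0, 0], [0.1, -0.2, 0.7, 0, 0, 0, 0], [0.2, -0.2, 0.7, 0, 0, 0, 0]]
  ],
  "grip_force": 20
}}

```text
time: 6.8
position: [0.4419, -0.3723, 0.1499]
orientation: [0.941, 0.338, 0.0, 0.0]
ft_force: [1.4, -4.4, -5.6]
width: 0.13
grasp_force: 20.0
```

Emit:
{"method": "servo_tool", "body": {
  "steps": [
    [[0.2, -0.2, 0.7, 0, 0, 0, 0], [0.2, -0.3, 0.6, 0, 0, 0, 0], [0.2, -0.3, 0.7, 0, 0, 0, 0], [0.3, -0.3, 0.6, 0, 0, 0, 0], [0.2, -0.3, 0.6, 0, 0, 0, 0], [0.3, -0.3, 0.6, 0, 0, 0, 0], [0.3, -0.3, 0.6, 0, 0, 0, 0], [0.3, -0.4, 0.5, 0, 0, 0, 0], [0.3, -0.4, 0.6, 0, 0, 0, 0], [0.3, -0.4, 0.5, 0, 0, 0, 0]]
  ]
}}

```text
time: 7.8
position: [0.4663, -0.4018, 0.2101]
orientation: [0.941, 0.338, -0.001, -0.003]
ft_force: [-4.1, 5.2, 3.4]
width: 0.13
grasp_force: 20.0
```

Emit:
{"method": "servo_tool", "body": {
  "steps": [
    [[0.4, -0.4, 0.5, 0, 0, 0, 0], [0.3, -0.4, 0.5, 0, 0, 0, 0], [0.4, -0.5, 0.4, 0, 0, 0, 0], [0.4, -0.4, 0.4, 0, 0, 0, 0], [0.4, -0.5, 0.4, 0, 0, 0, 0], [0.4, -0.5, 0.4, 0, 0, 0, 0], [0.4, -0.5, 0.4, 0, 0, 0, 0], [0.4, -0.5, 0.3, 0, 0, 0, 0]]
  ]
}}

```text
time: 8.6
position: [0.4979, -0.4401, 0.2457]
orientation: [0.941, 0.338, -0.001, -0.001]
ft_force: [-5.3, 4.8, 9.6]
width: 0.132
grasp_force: 20.0
```

Emit:
{"method": "servo_tool", "body": {
  "steps": [
    [[0.4, -0.5, 0.3, 0, 0, 0, 0], [0.4, -0.5, 0.2, 0, 0, 0, 0], [0, 0, 0, 0, 0, 0, 0], [0, 0, 0, 0, 0, 0, 0], [0, 0, 0, 0, 0, 0, 0]]
  ]
}}

```text
time: 9.1
position: [0.5078, -0.452, 0.2518]
orientation: [0.941, 0.338, 0.001, 0.002]
ft_force: [-2.1, 2.2, 9.0]
width: 0.131
grasp_force: 20.0
```

Run:
```python
from h import *
st=ctrl.get_state();d=st["position"]-np.array([.4334,-.3617,.0792]);dx=R.from_euler('z',50.5,degrees=True).apply(d)*1000
print(st["position"],dx.round(1),"theta",np.degrees(np.arctan2(dx[2],182-dx[0])),"ft",st["ft_force"])
pa=lambda k:[-50+66*np.cos(k),117,65+66*np.sin(k)]
tabs={"locked":[-7,117,115],"straight-ish 1.65":None}
for n in("side","top"):
    c=ctrl.camera(n);im=c["frame"].copy()
    for r in ctrl.search_frame(n,"stay_tab")[:2]:print(n,np.round(r["point"]),r["score"],pts(c,st,[r["point"]]).round(3))
    print(" locked/70deg tab px",proj(c,st,c2w([-7,117,115])).round(0)," shut",proj(c,st,c2w([5,117,29])).round(0))
    q=proj(c,st,c2w([0,80,130]))[0].astype(int);x0=max(0,q[0]-130);y0=max(0,q[1]-120)
    cv2.imwrite(f"pics/{n}2.png",cv2.resize(im[y0:y0+220,x0:x0+260],None,fx=2.5,fy=2.5))
    print(x0,y0)
```

```text
[ 0.50779333 -0.45204169  0.25177143] [ 1.170e+02 -1.000e-01  1.726e+02] theta 69.36951258336052 ft [-2.13143586  2.18823827  8.96588248]
 locked/70deg tab px [[272. 200.]]  shut [[274. 237.]]
165 68
top [309. 166.] 0.53 [[ 0.599 -0.372  0.107]]
 locked/70deg tab px [[306. 169.]]  shut [[314. 178.]]
194 61
```

View pics/side2.png

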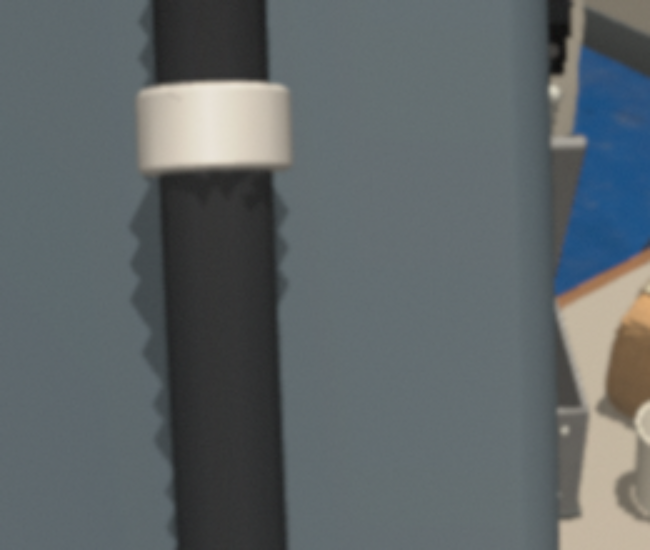

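The side camera is blocked by the arm. The lid is at about 69.4°, so I release and let the stay snap.

Emit:
{"method": "servo_tool", "body": {
  "steps": [
    [[0, 0, 0, 0, 0, 0, 40], [0, 0, 0, 0, 0, 0, 40], [0, 0, 0, 0, 0, 0, 40], [0, 0, 0, 0, 0, 0, 40], [0, 0, 0, 0, 0, 0, 40], [0, 0, 0, 0, 0, 0, 40]]
  ]
}}

```text
time: 9.9
position: [0.5068, -0.451, 0.2472]
orientation: [0.941, 0.338, -0.0, -0.0]
ft_force: [0.5, 0.3, 1.2]
width: 0.395
grasp_force: 0.0
```

Run:
```python
from h import *
st=ctrl.get_state();print(st["position"],st["ft_force"],st["width"])
for n in("top","wrist"):
    c=ctrl.camera(n);im=c["frame"].copy()
    for t in("lid_bar","stay_tab"):
        for r in ctrl.cut_out(n,t)[:1]:
            v,u=np.nonzero(r["mask"]&(c["depth"]>0));T=R.from_euler('z',50.5,degrees=True).apply(pts(c,st,np.c_[u,v])-C0)*1000
            print(n,t,round(r["score"],2),len(u),np.percentile(T,[5,50,95],axis=0).round(0).tolist())
    for p,col in(([-7,117,115],(0,0,255)),([3,0,264],(0,255,0))):
        q=proj(c,st,c2w(p))[0];print(q.round());cv2.circle(im,tuple(int(v) for v in q),3,col,-1)
    cv2.imwrite(f"pics/{n}3.png",im)
```

```text
[ 0.50680953 -0.45095383  0.24718281] [0.46631952 0.31402194 1.20598255] 0.3954252691266344
top lid_bar 0.94 613 [[3.0, -74.0, 109.0], [32.0, -57.0, 210.0], [70.0, -44.0, 268.0]]
top stay_tab 0.59 353 [[-29.0, 82.0, 87.0], [-10.0, 107.0, 119.0], [-3.0, 138.0, 123.0]]
[306. 169.]
[365. 203.]
wrist lid_bar 0.69 14859 [[0.0, -44.0, 129.0], [22.0, 29.0, 226.0], [64.0, 73.0, 270.0]]
wrist stay_tab 0.79 2128 [[-31.0, 84.0, 80.0], [-6.0, 103.0, 121.0], [41.0, 140.0, 151.0]]
[303.  86.]
[315. 315.]
```

View pics/wrist3.png

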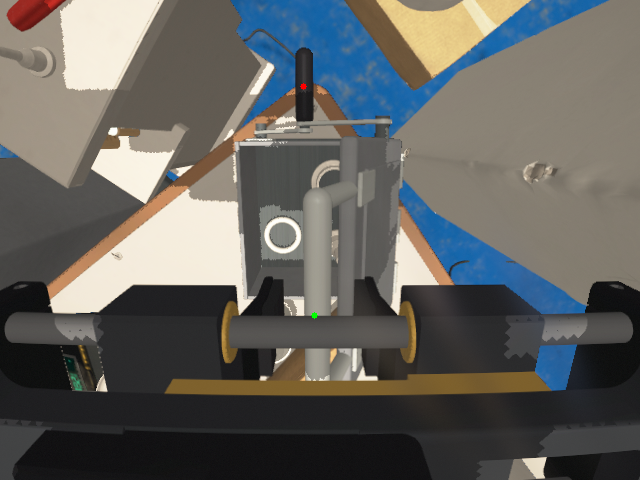

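The wrist view shows the stay links at (255–385,128) and the tab right on the locked model point (303,86); the bar (315,315) is also at its locked place. The lid is standing free between the open fingers. Next: rise clear and move above the tab.

Emit:
{"method": "servo_tool", "body": {
  "steps": [
    [[0, 0, 2.5, 0, 0, 0, 40], [0, 0, 2.5, 0, 0, 0, 40], [0, 0, 3.0, 0, 0, 0, 40], [1.9, 1.9, 0, 0, 0, 0, 0], [1.9, 1.9, 0, 0, 0, 0, 0], [1.9, 1.9, 0, 0, 0, 0, 0], [1.9, 1.9, 0, 0, 0, 0, 0], [1.9, 1.7, 0, 0, 0, 0, 0], [0, 0, 0, 0, 0, 0, 0], [0, 0, 0, 0, 0, 0, 0], [0, 0, 0, 0, 0, 0, 0], [0, 0, 0, 0, 0, 0, 0]]
  ],
  "grip_force": 20
}}

```text
time: 11.4
position: [0.601, -0.359, 0.3276]
orientation: [0.941, 0.338, -0.0, 0.0]
ft_force: [-0.8, 0.0, 0.5]
width: 0.005
grasp_force: 0.0
```

Run:
```python
from h import *
st=ctrl.get_state();print(st["position"],st["ft_force"],st["width"])
print("tcp case",R.from_euler('z',50.5,degrees=True).apply(st["position"]-C0)*1000)
for n in("side","top","wrist"):
    c=ctrl.camera(n);im=c["frame"].copy()
    for t in("lid_bar","stay_tab"):
        for r in ctrl.cut_out(n,t)[:1]:
            v,u=np.nonzero(r["mask"]&(c["depth"]>0));T=R.from_euler('z',50.5,degrees=True).apply(pts(c,st,np.c_[u,v])-C0)*1000
            print(n,t,round(r["score"],2),len(u),np.percentile(T,[2,50,98],axis=0).round(0).tolist())
            if t=="stay_tab":
                k=(T[:,1]>95)&(T[:,1]<150)&(T[:,2]>60)&(T[:,2]<150);print("   pin only",k.sum(),np.percentile(T[k],[5,50,98],axis=0).round(0).tolist() if k.sum() else 0)
    for y in(88,117,146):
        q=proj(c,st,c2w([-7,y,115]))[0];cv2.circle(im,tuple(int(v) for v in q),2,(0,0,255),-1)
    cv2.imwrite(f"pics/{n}4.png",im)
```

```text
[ 0.6010465  -0.35898239  0.32755323] [-0.79968488  0.03534029  0.50832418] 0.0052089037923953785
tcp case [ -6.64619593 130.47017774 326.55322864]
side lid_bar 0.7 3611 [[-3.0, -76.0, 97.0], [30.0, -33.0, 186.0], [65.0, 14.0, 270.0]]
top lid_bar 0.64 3052 [[-2.0, -72.0, 108.0], [26.0, -1.0, 222.0], [71.0, 74.0, 270.0]]
top stay_tab 0.97 492 [[-49.0, 82.0, -1.0], [-9.0, 95.0, 120.0], [28.0, 140.0, 143.0]]
   pin only 233 [[-14.0, 97.0, 117.0], [-8.0, 120.0, 120.0], [-2.0, 143.0, 124.0]]
wrist lid_bar 0.96 519 [[1.0, 41.0, 99.0], [54.0, 77.0, 149.0], [74.0, 93.0, 268.0]]
wrist stay_tab 0.62 1266 [[-46.0, 82.0, 69.0], [-6.0, 91.0, 121.0], [52.0, 142.0, 155.0]]
   pin only 572 [[-12.0, 98.0, 116.0], [-7.0, 121.0, 120.0], [-0.0, 143.0, 123.0]]
```

View pics/wrist4.png

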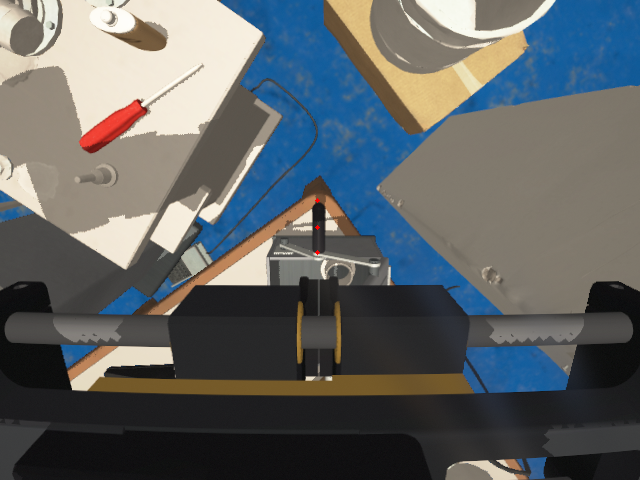

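The lid stands locked with the hand away. The pin runs (318,200)–(318,252) on the model line, directly ahead of the closed fingers in column. Descend above it.

Emit:
{"method": "servo_tool", "body": {
  "steps": [
    [[0, 0, -3.0, 0, 0, 0, 0], [0, 0, -3.0, 0, 0, 0, 0], [0, 0, -3.0, 0, 0, 0, 0], [0, 0, -3.0, 0, 0, 0, 0], [0, 0, -2.5, 0, 0, 0, 0], [0, 0, -2.0, 0, 0, 0, 0], [0, 0, -2.0, 0, 0, 0, 0], [0, 0, 0, 0, 0, 0, 0], [0, 0, 0, 0, 0, 0, 0], [0, 0, 0, 0, 0, 0, 0]]
  ]
}}

```text
time: 12.85
position: [0.6027, -0.3587, 0.1441]
orientation: [0.941, 0.338, 0.001, 0.001]
ft_force: [-0.4, 0.1, 1.4]
width: 0.004
grasp_force: 0.0
```

Emit:
{"method": "servo_tool", "body": {
  "steps": [
    [[0, 0, -0.5, 0, 0, 0, 0], [0, 0, -0.5, 0, 0, 0, 0], [0, 0, -0.5, 0, 0, 0, 0], [0, 0, -0.5, 0, 0, 0, 0], [0, 0, -0.4, 0, 0, 0, 0], [0, 0, 0, 0, 0, 0, 0], [0, 0, 0, 0, 0, 0, 0]]
  ]
}}

```text
time: 13.55
position: [0.6036, -0.3601, 0.1202]
orientation: [0.941, 0.338, 0.001, 0.003]
ft_force: [1.3, -2.0, 4.7]
width: 0.005
grasp_force: 2.6
```

Emit:
{"method": "servo_tool", "body": {
  "steps": [
    [[0.3, -0.3, -0.4, 0, 0, 0, 0], [0.2, -0.3, -0.4, 0, 0, 0, 0], [0.2, -0.2, -0.4, 0, 0, 0, 0], [0.2, -0.2, -0.4, 0, 0, 0, 0], [0.1, -0.2, -0.4, 0, 0, 0, 0], [0.1, -0.1, -0.4, 0, 0, 0, 0], [0.1, -0.1, -0.4, 0, 0, 0, 0], [0.1, -0.1, -0.4, 0, 0, 0, 0], [0, 0, -0.4, 0, 0, 0, 0], [0, 0, -0.4, 0, 0, 0, 0]]
  ]
}}

```text
time: 14.55
position: [0.6163, -0.3745, 0.0793]
orientation: [0.941, 0.338, 0.001, 0.002]
ft_force: [2.3, -3.7, 4.5]
width: 0.008
grasp_force: 2.4
```

Emit:
{"method": "servo_tool", "body": {
  "steps": [
    [[0, 0, 0, 0, 0, 0, 0], [0, 0, 1.0, 0, 0, 0, 0], [0, 0, 3.0, 0, 0, 0, 0], [0, 0, 4.0, 0, 0, 0, 0], [0, 0, 4.0, 0, 0, 0, 0], [0, 0, 4.0, 0, 0, 0, 0], [0, 0, 4.0, 0, 0, 0, 0], [0, 0, 4.0, 0, 0, 0, 0]]
  ]
}}

```text
time: 15.35
position: [0.6137, -0.3714, 0.3196]
orientation: [0.941, 0.338, -0.001, -0.002]
ft_force: [0.8, 0.6, -0.3]
width: 0.002
grasp_force: 0.0
```

Run:
```python
from h import *
st=ctrl.get_state();print(st["position"],st["ft_force"])
for n in("side","top"):
    c=ctrl.camera(n)
    for t in("lid_bar","stay_tab"):
        for r in ctrl.cut_out(n,t)[:1]:
            v,u=np.nonzero(r["mask"]&(c["depth"]>0));T=R.from_euler('z',50.5,degrees=True).apply(pts(c,st,np.c_[u,v])-C0)*1000
            print(n,t,round(r["score"],2),len(u),np.percentile(T,[2,50,98],axis=0).round(0).tolist())
```

```text
[ 0.61370018 -0.37140351  0.3196014 ] [ 0.79840411  0.55407736 -0.2974228 ]
side lid_bar 0.89 2112 [[-104.0, -75.0, 101.0], [-46.0, -25.0, 148.0], [67.0, 19.0, 171.0]]
top lid_bar 0.81 9101 [[-104.0, -72.0, 99.0], [-7.0, 0.0, 126.0], [69.0, 74.0, 155.0]]
top stay_tab 0.5 276 [[7.0, 87.0, -803.0], [12.0, 116.0, 52.0], [154.0, 312.0, 119.0]]
```

The lid is sinking. Raise the hand and wait for it to shut.

Emit:
{"method": "servo_tool", "body": {
  "steps": [
    [[-0.5, 2.5, 1.5, 0, 0, 0, 0], [-0.5, 2.5, 1.5, 0, 0, 0, 0], [-0.5, 2.5, 1.5, 0, 0, 0, 0], [-0.5, 2.5, 1.5, 0, 0, 0, 0], [0, 0, 0, 0, 0, 0, 0], [0, 0, 0, 0, 0, 0, 0], [0, 0, 0, 0, 0, 0, 0], [0, 0, 0, 0, 0, 0, 0], [0, 0, 0, 0, 0, 0, 0], [0, 0, 0, 0, 0, 0, 0], [0, 0, 0, 0, 0, 0, 0], [0, 0, 0, 0, 0, 0, 0]]
  ]
}}

```text
time: 16.85
position: [0.5948, -0.2732, 0.3785]
orientation: [0.941, 0.338, 0.0, 0.0]
ft_force: [-0.8, 0.6, -0.7]
width: 0.006
grasp_force: 0.0
```

Emit:
{"method": "servo_tool", "body": {
  "steps": [
    [[0, 0, 0, 0, 0, 0, 0], [0, 0, 0, 0, 0, 0, 0], [0, 0, 0, 0, 0, 0, 0], [0, 0, 0, 0, 0, 0, 0], [0, 0, 0, 0, 0, 0, 0], [0, 0, 0, 0, 0, 0, 0], [0, 0, 0, 0, 0, 0, 0], [0, 0, 0, 0, 0, 0, 0], [0, 0, 0, 0, 0, 0, 0], [0, 0, 0, 0, 0, 0, 0], [0, 0, 0, 0, 0, 0, 0], [0, 0, 0, 0, 0, 0, 0]]
  ]
}}

```text
time: 18.05
position: [0.5948, -0.273, 0.3785]
orientation: [0.941, 0.338, -0.0, -0.0]
ft_force: [-0.2, 0.6, -0.6]
width: 0.006
grasp_force: 0.0
```

Emit:
{"method": "servo_tool", "body": {
  "steps": [
    [[0, 0, 0, 0, 0, 0, 0], [0, 0, 0, 0, 0, 0, 0], [0, 0, 0, 0, 0, 0, 0], [0, 0, 0, 0, 0, 0, 0], [0, 0, 0, 0, 0, 0, 0], [0, 0, 0, 0, 0, 0, 0], [0, 0, 0, 0, 0, 0, 0], [0, 0, 0, 0, 0, 0, 0], [0, 0, 0, 0, 0, 0, 0], [0, 0, 0, 0, 0, 0, 0], [0, 0, 0, 0, 0, 0, 0], [0, 0, 0, 0, 0, 0, 0]]
  ]
}}

```text
time: 19.25
position: [0.5948, -0.273, 0.3785]
orientation: [0.941, 0.338, -0.0, -0.0]
ft_force: [0.5, 0.1, -0.4]
width: 0.003
grasp_force: 0.0
```

Emit:
{"method": "servo_tool", "body": {
  "steps": [
    [[0, 0, 0, 0, 0, 0, 0], [0, 0, 0, 0, 0, 0, 0], [0, 0, 0, 0, 0, 0, 0], [0, 0, 0, 0, 0, 0, 0], [0, 0, 0, 0, 0, 0, 0], [0, 0, 0, 0, 0, 0, 0], [0, 0, 0, 0, 0, 0, 0], [0, 0, 0, 0, 0, 0, 0], [0, 0, 0, 0, 0, 0, 0], [0, 0, 0, 0, 0, 0, 0], [0, 0, 0, 0, 0, 0, 0], [0, 0, 0, 0, 0, 0, 0]]
  ]
}}

```text
time: 20.45
position: [0.5948, -0.273, 0.3786]
orientation: [0.941, 0.338, 0.0, 0.0]
ft_force: [0.3, 0.0, 0.9]
width: 0.005
grasp_force: 0.0
```

Run:
```python
from h import *
st=ctrl.get_state();print(st["time"],st["position"],st["ft_force"])
for n in("side","top"):
    c=ctrl.camera(n);cv2.imwrite(f"pics/{n}6.png",c["frame"])
    for t in("lid_bar","stay_tab"):
        for r in ctrl.cut_out(n,t)[:1]:
            v,u=np.nonzero(r["mask"]&(c["depth"]>0));T=R.from_euler('z',50.5,degrees=True).apply(pts(c,st,np.c_[u,v])-C0)*1000
            print(n,t,round(r["score"],2),len(u),np.percentile(T,[2,50,98],axis=0).round(0).tolist())
```

```text
20.45 [ 0.59482626 -0.27300742  0.37857163] [0.30873525 0.03263731 0.92508889]
side lid_bar 0.77 1619 [[-116.0, -77.0, 93.0], [-29.0, -55.0, 101.0], [65.0, -36.0, 103.0]]
top lid_bar 0.66 9324 [[-112.0, -72.0, 96.0], [-8.0, -1.0, 100.0], [68.0, 74.0, 104.0]]
top stay_tab 0.71 298 [[-52.0, 83.0, -800.0], [4.0, 113.0, 34.0], [132.0, 317.0, 99.0]]
```

View pics/top6.png

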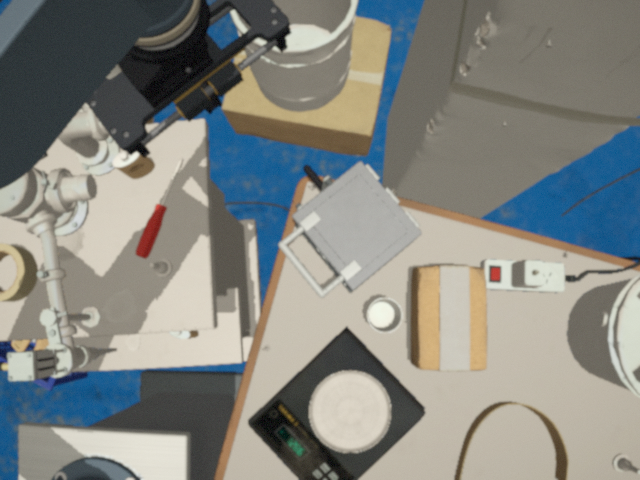

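The lid is shut: its top is at 100 mm, and the bar (310,262) and tab (315,178) are back at their starting pixels. The hand is clear.

```bash
python3 -c "
from station import ctrl
print(ctrl.sign_off())"
```

```text
the job is handed in; nothing more can be done
None
```

The lid was raised until the stay locked, stood on the stay alone with the hand away, then sank fully shut after I pressed the tab; the job is handed in at about 20.5 s of the 64 s allowed.

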